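# Roll the tile caddy into its parking bay

### The job

Take the little tile caddy by its push bar and push it forward along the table, staying on its wheels, until both swivel castors trail straight behind their pivots while it is still outside the plywood bay. Then steer it nose first into the bay and ease it on until the steel buffer plate at the end just gives by a few millimetres, without driving the buffer right back or jamming hard against the rails. Leave the caddy parked there with its tiles on board, and let go.

Things in the scene. Friction and masses are not known exactly. Their poses are not given: they have to be found in the camera images.
- caddy: wheeled caddy, 0.6 kg. Deck 170 x 120 x 10 mm, top 58 mm above the table. Origin on the table under the deck's centre; +x forward, z up. Two fixed wheels (36 mm) 55 mm ahead of the origin, 42 mm to each side: it turns about that axle and resists sideways motion there. Two swivel castors, pivots 55 mm behind the origin, 42 mm to each side, trail 18 mm. Rolls with under 1 N
- caddy_bar (a point): centre of the push bar: wooden round bar, 14 mm diameter, lying across the caddy (along its y), 135 mm above the table, 75 mm behind the caddy's origin; two posts 10 mm thick, 90 mm apart, leave 80 mm of it free to pinch from above, one finger before and one behind it
- caddy_nose (a point): middle of the deck's front edge, 85 mm ahead of the caddy's origin, 53 mm above the table; axes as the caddy
- castor_left (a joint): swivel angle of the left castor: 0 = trailing straight (wheel behind its pivot when the caddy goes forward), positive = turned counter-clockwise seen from above; starts anywhere from 0.7 to 2.2; stops at +-3. About 60 mm of straight forward travel brings it to within 0.2
- castor_right (a joint): the same for the right castor; starts anywhere from -2.2 to -0.7
- tiles: stack of three fired tiles, 88 x 88 x 36 mm, 0.25 kg, lying loose on the deck in front of the push bar; origin under its centre; it stays put unless jerked
- bay: fixed bay: two plywood rails 170 mm long, 62 mm high, 125 mm apart inside (2.5 mm spare each side of the deck), splayed lead-ins of 40 mm. Origin on the table at the mouth, midway between the straight rails' near ends; +x inwards. At the far end a steel buffer plate 90 mm wide, 38 to 68 mm high, its face 128 to 168 mm inwards: set anew each time, not measured; find it by feel or eye
- buffer (a joint): how far the buffer plate has been pushed back, in m: 0 = untouched, travel 0.014 (then it bottoms on its stop). It is held by friction: it gives at about 4 N, yields steadily at that force and stays where it is left (no spring return)
- jar: bystander: lidded glaze jar, 64 mm diameter, 100 mm high
- mug: bystander: terracotta mug, 76 mm diameter, 85 mm high
- rollweight: bystander: turned wooden stamp with a 72 mm round foot, 68 mm high
Not all that is in view belongs to the job. Leave any green, orange or red look-alike of the caddy alone.

How it is judged:
On the way, in this order (a step that is already met when the one before it is completed fails the run):
1. the caddy has been pushed at least 40 mm and both castors trail straight (within 0.25 rad), its nose still outside the mouth of the bay (distance of caddy from where it was at the start of the episode above 0.04 m and value of joint castor_left between -0.25 and 0.25 rad and value of joint castor_right between -0.25 and 0.25 rad and x of caddy_nose in the frame of bay below 0 m), for 0.1 s.
2. the caddy is in the bay and its nose has pushed the buffer back by at least 1.5 mm (value of joint buffer above 0.0015 m and x of caddy_nose in the frame of bay above 0.12 m), for 0.2 s.
At the end, for the whole second after the job is handed in: the caddy rests on its wheels in the bay: nose 120 mm or more inside, within 12 mm of the middle and 0.12 rad of its direction; castors within 0.35 rad of straight; buffer pushed back 1.5 to 8 mm; tiles flat on the deck within 60 mm of its centre; caddy let go (all of step 2 and value of joint buffer below 0.008 m and y of caddy_nose in the frame of bay between -0.012 and 0.012 m and angle between the x axis of caddy and the x axis of bay, either way round below 0.12 rad and angle between caddy's own z axis and vertical below 0.06 rad and value of joint castor_left between -0.35 and 0.35 rad and value of joint castor_right between -0.35 and 0.35 rad and horizontal distance between tiles and caddy below 0.06 m and height (world z) of tiles above 0.05 m and angle between tiles's own z axis and vertical below 0.1 rad and linear speed of caddy below 0.01 m/s); the robot touches nothing.
It fails at once if the buffer is driven back more than 8 mm (value of joint buffer above 0.008 m).
It fails at once if the caddy presses on the bay's rails with more than 15 N (contact force between caddy and bay above 15 N).
It fails at once if the caddy is lifted more than 15 mm off the table or tipped more than 0.15 rad (height (world z) of caddy above 0.015 m or angle between caddy's own z axis and vertical above 0.15 rad).
It fails at once if a bystander is moved more than 20 mm (distance of any of jar, mug, rollweight from where it was at the start of the episode above 0.02 m).
It also fails if it takes over 72 s, if anything falls off the work surface, if the arm or the gripper's body presses on something with over 40 N, if the wrist force passes 120 N, or if a joint passes its speed limit or range.

### The arm

A 7-joint arm with a two-finger parallel gripper is mounted at the origin on the work surface. World frame = base frame: x ahead of the robot, y to its left, z up, the work surface at z = 0. Lengths are in m, angles in rad, forces in N, time in s.
With the tool pointing down it reaches from about 0.425 to 1.025 m from the base axis. Payload 9.4 kg.
Tool frame: the origin (TCP) lies midway between the tips of the shut fingers; the grasp point (between the pads) lies 19 mm behind it (bot.pinch_z is the distance from the TCP to the grasp point, in m); z points along the fingers, y is the direction in which the jaws open and shut (so a half turn about z gives the same grasp; the last joint's range is limited). The gripper opens to 93 mm and grips with 3 to 60 N. Pads are 15 mm wide; open, the fingers measure 128 mm over their backs; the gripper's body (75 mm by 188 mm) begins 65 mm behind the grasp point.
Start: joints at [1.069, 0.599, -0.003, 1.599, 0.002, 0.943, -0.08], TCP at [0.299, -0.661, 0.219] pointing down, gripper open.
Joint ranges: [-2.57, 2.57], [-0.35, 1.97], [-1.29, 1.29], [0.11, 2.56], [-1.05, 4.19], [0.11, 1.86], [-2.63, 2.63]. Speed limits (rad/s): [2.22, 2.22, 3.01, 3.01, 3.14, 3.14, 3.14].

### API

Orientations are given as a rotation vector (axis times angle).
In Python, from bench import bot gives the robot as it stands.
- The arm moves only by the shell command python3 -m inch 'ROWS'. ROWS is text: rows parted by semicolons, each of 5 numbers parted by spaces: the shift along the world's x, y, z in m, then the turn about the world's z in rad, then the opening, from 0 (shut) to 1 (fully open). A call has 1 to 20 rows; each row is the pose to reach, as a shift and turn from the pose commanded when the call began; what a row does not reach only later rows make up. A row lasts 1/8 s, in which the tool goes at most 62.5 mm and 10.7 degrees, less where a joint would pass 70% of its speed; a pose out of reach is approached as far as the arm can. A call with a gripper value outside its range is refused whole. The fingers move at their own pace and stop on an object; the grip force is fixed at half the most. Time passes only in rows, so rows that repeat a pose let the fingers close. It gives the time, the measured TCP pose, the force and the opening at its end, in the units of the state.
- bot.get_state(): the state, without advancing time (a new reading comes with each control period).
- bot.grab_frame(name): name is "scene" or "top"; returns (picture, depth): 384x512x3 uint8, red, green, blue; 384x512 float32, m along the optical axis (not along the pixel's ray), 0 where there is no reading.
- bot.camera_params(name): a dict with "mtx" (3x3 intrinsics, pixels), "k1" (the pictures are not rectified: a ray, as slopes to the right and down, at radius r is drawn at 1 + k1 r^2 times it, then the intrinsics apply), "rvec" (rotation vector, rad) and "tvec" (3), from world to camera coordinates, as OpenCV has them. Camera axes: x right, y down, z forward; pixel columns grow to the right and rows downward; lengths in m; the calibration is good to about 2 mm. A picture is of the moment at which its call begins. camera_params takes no time and is no camera call.
- bot.finish_job(): hands the job in, once; it reports no verdict.
Trained networks look in the newest picture that a camera, given by its name, has taken for a name from the list of things; names that differ only in an ending like _2 or _b are one class to them, and where a whole thing is asked for, a point or a joint stands for the part that bears it (a point fixed in the world has none). Each returns a list of dicts, best first, with "score" (0 to 1); they miss things now and then, are a little off and sometimes report something else, mostly with a low value. They report only what shows in the picture. A call takes as long as a camera call. They do not tell look-alikes from the thing itself.
- bot.look_for(camera, query): "centre" ([x, y, z] in m, in the coordinates of the camera as it stood for that picture, good to about 4 mm: the middle of the surface that is visible of it).
The state is a dict: "time": time; "joint_pos": joint angles; "qd": joint speeds; "tau": joint torques, N m; "eef_pos": TCP position; "tool_rot": TCP orientation; "wrist_force": force on the tool from outside, world axes, zero at the start; "moment": the same for the moment, N m; "gripper_width": opening from 0.0 (shut) to 1.0 (fully open).
Only numpy, scipy, OpenCV 4.12 (cv2) and the standard library are available. Lean on these libraries where they do the work, as an engineer would, in place of code of your own. Each camera call takes 0.05 s, during which the arm holds its last target.

## Working session

There is one attempt and no reset: what is moved stays moved. The work goes in short steps, Python scripts to look and compute and a shell command to move; the robot and the scene stay as the last step left them, time stands still between calls to the robot, and variables do not carry over. Pictures are saved under pics/ and viewed, and the job is handed in when it is done.

```bash
mkdir -p pics; ls; cat > h.py <<'E'
from bench import bot
import numpy as np, cv2
def cam(n):
    p=bot.camera_params(n); R,_=cv2.Rodrigues(np.array(p["rvec"],float)); return p,R,np.array(p["tvec"],float).ravel()
def c2w(n,c):
    p,R,t=cam(n); return R.T@(np.array(c)-t)
def proj(n,P):
    p,R,t=cam(n); K=np.array(p["mtx"]); c=(R@np.atleast_2d(P).T).T+t
    s=c[:,:2]/c[:,2:]; r2=(s**2).sum(1,keepdims=True); s=s*(1+p["k1"]*r2)
    return s@K[:2,:2].T+K[:2,2]
def cloud(n,d):
    p,R,t=cam(n); K=np.array(p["mtx"]); h,w=d.shape
    v,u=np.mgrid[:h,:w]; D=np.array([p["k1"],0,0,0,0.])
    s=cv2.undistortPoints(np.stack([u,v],-1).reshape(-1,1,2).astype(float),K,D).reshape(h,w,2)
    c=np.dstack([s*d[...,None],d]); W=(c-t)@R
    W[d==0]=np.nan
    return W
def save(n,f):
    cv2.imwrite(f,f and n[:,:,::-1])
E
python3 - <<'E'
from h import *
for n in ["scene","top"]:
    im,d=bot.grab_frame(n); save(im,f"pics/{n}0.png"); np.savez(f"pics/{n}0.npz",im=im,d=d)
    p,R,t=cam(n); print(n,"pos",-R.T@t, "fwd",R[2],"right",R[0],p["mtx"][0][0],p["k1"])
    for q in ["caddy","caddy_bar","tiles","bay","buffer","jar","mug","rollweight","castor_left"]:
        print(q,[(np.round(c2w(n,o["centre"]),3),round(o["score"],2)) for o in bot.look_for(n,q)])
print(bot.get_state())
E
```

```text
pics
scene pos [1.29358787 0.09466418 1.26772225] fwd [-0.52719494 -0.14441465 -0.83738277] right [-0.26907347  0.96311399  0.00330364] 407.97807068043574 -0.06978316906607732
caddy [(array([ 0.362, -0.267,  0.058]), 0.86), (array([ 0.368, -0.006,  0.059]), 0.82), (array([ 0.578, -0.342,  0.06 ]), 0.68), (array([ 0.356, -0.532,  0.064]), 0.61)]
caddy_bar [(array([ 0.361, -0.266,  0.059]), 0.75), (array([ 0.366, -0.011,  0.064]), 0.71), (array([ 0.354, -0.528,  0.062]), 0.69), (array([ 0.579, -0.341,  0.063]), 0.63), (array([0.622, 0.198, 0.039]), 0.54)]
tiles [(array([ 0.578, -0.261,  0.093]), 0.75)]
bay [(array([0.623, 0.197, 0.04 ]), 0.89), (array([ 0.574, -0.341,  0.062]), 0.22)]
buffer [(array([0.55 , 0.273, 0.06 ]), 0.51)]
jar [(array([0.772, 0.014, 0.098]), 0.68)]
mug [(array([ 0.743, -0.161,  0.051]), 0.69)]
rollweight [(array([0.75 , 0.164, 0.012]), 0.88), (array([ 0.576, -0.34 ,  0.061]), 0.37)]
castor_left [(array([ 0.744, -0.161,  0.047]), 0.5)]
top pos [ 0.35631266 -0.10545462  1.22859549] fwd [ 0.17731254 -0.00525938 -0.98414054] right [ 0.02528225 -0.99963136  0.0098972
[... 690 characters left out ...]
 0.75)]
castor_left []
{'time': 1.0, 'joint_pos': array([ 1.06929143,  0.59929168, -0.00250116,  1.59941206,  0.00179934,
        0.94286187, -0.07979558]), 'qd': array([-0.0006707 , -0.00098741,  0.00192853,  0.00097313, -0.0009149 ,
        0.00137249, -0.00023333]), 'tau': array([-3.64912075e-04, -7.64841056e+01,  1.49575219e+00, -2.52705055e+01,
       -5.24839084e-02,  1.05478271e-02,  8.32136698e-05]), 'eef_pos': array([ 0.29880027, -0.66056907,  0.21861942]), 'tool_rot': array([ 3.07094354e+00,  6.62308293e-01, -5.49761605e-05]), 'wrist_force': array([ 0.34981306,  0.03053744, -0.14244417]), 'moment': array([-0.01554551,  0.04281324,  0.00711282]), 'gripper_width': 1.0009551885454557}
```

View pics/scene0.png

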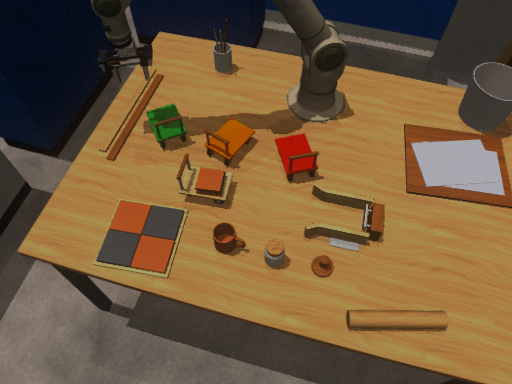

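View pics/top0.png

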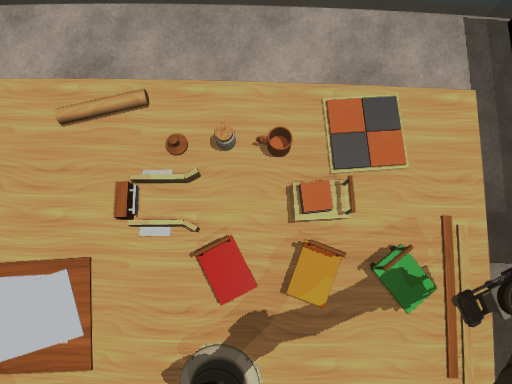

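The real caddy is the natural-wood one. In the top view it is at about (322,200), with its bar at (350,195) and tiles at (317,197). It faces left, which is +y. The bay mouth is at about (195,200), and the buffer is at (135,200). I'll measure them precisely next.

```bash
cat > meas.py <<'E'
from h import *
import sys
def rect(P):
    c,s,a=cv2.minAreaRect((P[:,:2]*1000).astype(np.float32)); return np.round(c,1),np.round(s,1),round(a,2)
def run(W,boxc,boxb=None):
    x0,x1,y0,y1=boxc
    X,Y,Z=W[...,0],W[...,1],W[...,2]
    m=(X>x0)&(X<x1)&(Y>y0)&(Y<y1)
    for nm,a,b in [("deck",.048,.066),("tiles",.085,.102),("bar",.128,.150)]:
        P=W[m&(Z>a)&(Z<b)]
        if len(P)<5: print(nm,len(P));continue
        print(nm,len(P),rect(P),"zmed",np.round(np.median(P[:,2]),4),"mean",np.round(P.mean(0),4))
        if nm=="bar":
            vx,vy,px,py=cv2.fitLine((P[:,:2]).astype(np.float32),cv2.DIST_HUBER,0,.002,.001).ravel(); print("  bar dir",np.degrees(np.arctan2(vy,vx)))
E
python3 - <<'E'
from meas import *
for n in ["scene","top"]:
    z=np.load(f"pics/{n}0.npz"); W=cloud(n,z["d"])
    print(n); run(W,(.45,.68,-.46,-.2))
    X,Y,Z=W[...,0],W[...,1],W[...,2]
    print("table z",np.nanmedian(Z[(X>.5)&(X<.9)&(abs(Y)<.5)&(abs(Z)<.02)]))
    m=(X>.4)&(X<.7)&(Y>.0)&(Y<.4)&(Z>.052)&(Z<.075)
    P=W[m]; print("bay",rect(P))
    # print per-y slices x clusters
    for y in np.arange(.05,.33,.015):
        s=P[abs(P[:,1]-y)<.0075]
        if len(s)==0: continue
        xs=np.sort(s[:,0]); g=np.split(xs,np.where(np.diff(xs)>.015)[0]+1)
        print(round(y,3),[(round(a[0],4),round(a[-1],4),len(a)) for a in g])
im=cv2.imread("pics/top0.png"); cv2.imwrite("pics/topz.png",cv2.resize(im[150:260,90:370],None,fx=2.8,fy=2.8,interpolation=cv2.INTER_CUBIC))
E
```

```text
scene
deck 693 (array([ 558.7, -292.8]), array([123.8, 171.5]), 3.93) zmed 0.059 mean [ 0.5715 -0.2993  0.0588]
tiles 585 (array([ 564.2, -298.4]), array([ 97.5, 145.5]), 2.92) zmed 0.0947 mean [ 0.5658 -0.2746  0.0945]
bar 113 (array([ 565.5, -367.2]), array([104.1,  13.8]), 4.88) zmed 0.1416 mean [ 0.567  -0.366   0.1412]
  bar dir 3.9675684
table z 0.001125806654177537
bay (array([509.5, 171. ]), array([254.2, 320.8]), 6.48)
0.05 [(np.float64(0.4009), np.float64(0.4081), 7)]
0.08 [(np.float64(0.4562), np.float64(0.47), 11)]
0.095 [(np.float64(0.457), np.float64(0.4795), 23), (np.float64(0.6251), np.float64(0.6462), 22)]
0.11 [(np.float64(0.4675), np.float64(0.4855), 23), (np.float64(0.6177), np.float64(0.6405), 25)]
0.125 [(np.float64(0.4713), np.float64(0.491), 23), (np.float64(0.6146), np.float64(0.6321), 25)]
0.14 [(np.float64(0.4713), np.float64(0.4892), 22), (np.float64(0.6124), np.float64(0.6287), 24)]
0.155 [(np.float64(0.4711), np.float64(0.4879), 22), (np.float64(0.6116), np.float64(0.6272), 25)]
0.17 [(np.float64(0.4703), np.float64(0.4867), 23), (np.float64(0.6095), np.
[... 2178 characters left out ...]
8)]
0.215 [(np.float64(0.4709), np.float64(0.4835), 25), (np.float64(0.6107), np.float64(0.6257), 27)]
0.23 [(np.float64(0.4704), np.float64(0.4832), 25), (np.float64(0.6098), np.float64(0.6257), 30)]
0.245 [(np.float64(0.4701), np.float64(0.483), 25), (np.float64(0.6102), np.float64(0.6254), 28)]
0.26 [(np.float64(0.4696), np.float64(0.4823), 24), (np.float64(0.6097), np.float64(0.6248), 30)]
0.275 [(np.float64(0.4692), np.float64(0.4819), 25), (np.float64(0.5011), np.float64(0.5916), 126), (np.float64(0.6086), np.float64(0.624), 29)]
0.29 [(np.float64(0.4689), np.float64(0.624), 169)]
0.305 [(np.float64(0.4894), np.float64(0.5995), 167)]
0.32 [(np.float64(0.4891), np.float64(0.5992), 173)]
```

View pics/topz.png

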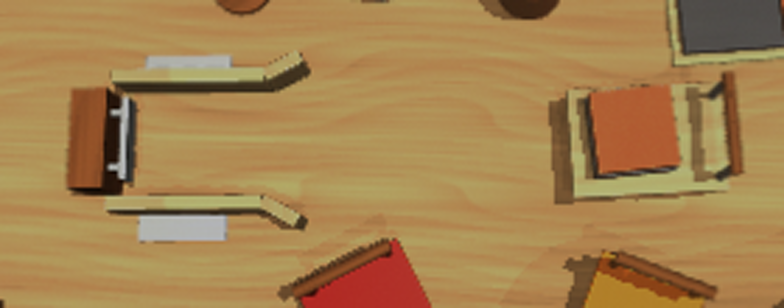

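```bash
python3 -m inch '0.05 0.05 0 -0.06 1; 0.1 0.1 0 -0.12 1; 0.15 0.15 0 -0.18 1; 0.2 0.2 0 -0.24 1; 0.24 0.25 0 -0.3 1; 0.268 0.293 0 -0.347 1; 0.268 0.293 0 -0.347 1;0.268 0.293 0 -0.347 1;0.268 0.293 0 -0.347 1'
python3 - <<'E'
from meas import *
for n in ["scene","top"]:
    im,d=bot.grab_frame(n); save(im,f"pics/{n}1.png")
print(bot.get_state())
a=cv2.imread("pics/scene1.png")[100:280,120:400];b=cv2.imread("pics/top1.png")[120:260,230:420]
cv2.imwrite("pics/j1.png",np.vstack([cv2.resize(a,(560,360)),cv2.resize(b,(560,240*560//560))]))
E
```

```text
time: 2.12
eef_pos: [0.5653, -0.3698, 0.2187]
tool_rot: [3.138, 0.119, -0.001]
wrist_force: [-0.3, -1.0, 0.2]
gripper_width: 0.998
{'time': 2.225, 'joint_pos': array([ 0.43589797,  0.53933925,  0.09140043,  1.72535857, -0.05948496,
        0.87967734, -0.94398448]), 'qd': array([ 7.87295635e-05, -1.05922295e-03, -7.27910946e-03, -2.08563818e-04,
       -5.43584984e-04, -4.77994153e-04, -1.88241780e-03]), 'tau': array([-8.26120712e-01, -7.02671671e+01,  2.55093992e+00, -2.41051286e+01,
       -4.98477649e-02, -5.42470138e-02,  1.37562843e-02]), 'eef_pos': array([ 0.56513313, -0.36999204,  0.21869901]), 'tool_rot': array([ 3.13854238e+00,  1.16940830e-01, -9.74577687e-04]), 'wrist_force': array([-0.56264944,  0.54676336,  0.38099923]), 'moment': array([ 0.05689898,  0.06115514, -0.01005736]), 'gripper_width': 1.0001603194655537}
```

View pics/j1.png

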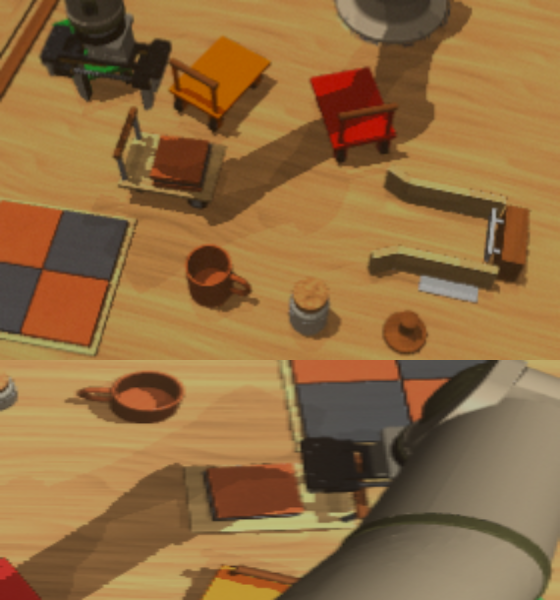

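```bash
python3 - <<'E'
from h import *
print(proj("scene",[[.565,-.37,.2187],[.5677,-.3675,.135]]),proj("top",[[.565,-.37,.2187],[.5677,-.3675,.135]]))
E
```

```text
[[178.12270828 151.0478764 ]
 [182.29326423 166.9266863 ]] [[359.30075544 188.31935635]
 [350.95741784 193.08479722]]
```

```bash
python3 -m inch '0.002 0.002 -0.03 0 1; 0.002 0.002 -0.06 0 1; 0.002 0.002 -0.09 0 1; 0.002 0.002 -0.102 0 1; 0.002 0.002 -0.102 0 1; 0.002 0.002 -0.102 0 1'
python3 -m inch '0 0 0 0 0.6; 0 0 0 0 0.35; 0 0 0 0 0.2;0 0 0 0 0.1; 0 0 0 0 0; 0 0 0 0 0;0 0 0 0 0; 0 0 0 0 0'
python3 - <<'E'
from meas import *
for n in ["scene","top"]:
    im,d=bot.grab_frame(n); save(im,f"pics/{n}2.png")
    W=cloud(n,d);run(W,(.45,.68,-.46,-.2))
a=cv2.imread("pics/scene2.png")[100:280,120:400];b=cv2.imread("pics/top2.png")[120:260,230:420]
cv2.imwrite("pics/j2.png",np.vstack([cv2.resize(a,(560,360)),cv2.resize(b,(560,240*560//560))]))
E
```

```text
time: 2.98
eef_pos: [0.5692, -0.3663, 0.1178]
tool_rot: [3.138, 0.121, 0.002]
wrist_force: [0.2, -0.7, 1.2]
gripper_width: 1.002
time: 3.98
eef_pos: [0.5688, -0.3657, 0.1166]
tool_rot: [3.139, 0.122, 0.0]
wrist_force: [0.5, -0.3, 0.2]
gripper_width: 0.188
deck 686 (array([ 558. , -291.3]), array([123.6, 172.4]), 4.19) zmed 0.0589 mean [ 0.5723 -0.2964  0.0589]
tiles 581 (array([ 566.6, -297.2]), array([ 90.9, 146. ]), 6.01) zmed 0.0945 mean [ 0.5667 -0.2718  0.0944]
bar 100 (array([ 584.4, -367.6]), array([44.7, 62.3]), 70.63) zmed 0.1409 mean [ 0.5841 -0.3626  0.1405]
  bar dir 0.25652358
deck 756 (array([ 560.8, -290.9]), array([120.5, 170.9]), 4.46) zmed 0.0569 mean [ 0.5453 -0.2812  0.0569]
tiles 756 (array([ 564.7, -271.3]), array([91.6, 88.5]), 7.83) zmed 0.0928 mean [ 0.5627 -0.2649  0.0927]
bar 2
```

View pics/j2.png

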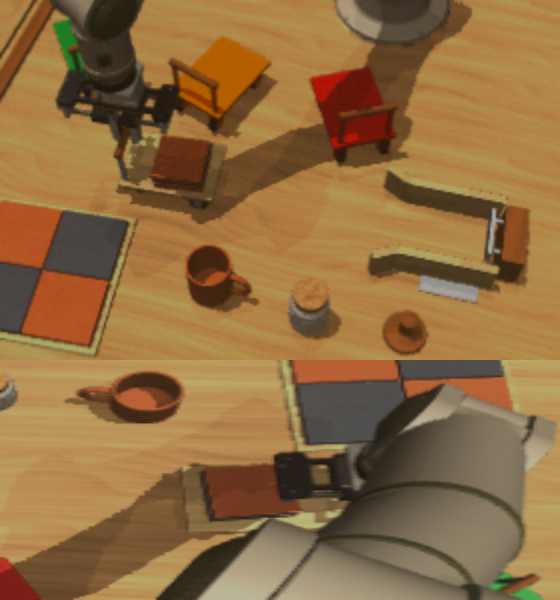

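```bash
cat > plan.py <<'E'
import numpy as np
def plan(C,th,L,ds,th_b=np.radians(91.84),p0=np.array([.5477,.2]),tot=None):
    u=np.array([np.cos(th_b),np.sin(th_b)]); n=np.array([-u[1],u[0]])
    h=np.array([np.cos(th),np.sin(th)]); A=C+.055*h
    s0=(A-p0)@u; e0=(A-p0)@n; m0=np.tan(th-th_b)
    print("s0 %.4f e0 %.4f (left+) dyaw %.4f"%(s0,e0,th-th_b))
    B0=A-.13*h; out=[]
    for s in np.append(np.cumsum(ds),[]):
        t=min(s/L,1); 
        e=(2*t**3-3*t**2+1)*e0+(t**3-2*t**2+t)*L*m0
        de=((6*t*t-6*t)*e0/L+(3*t*t-4*t+1)*m0)
        th2=th_b+np.arctan(de); A2=p0+(s0+s)*u+e*n
        B=A2-.13*np.array([np.cos(th2),np.sin(th2)])
        out.append([s,*(B-B0),th2-th, A2[1]+.03])
    for o in out: print("%.3f | %.4f %.4f 0 %.4f | nose y %.3f"%tuple(o))
E
python3 - <<'E'
from plan import *
plan(np.array([.5608,-.2909]),np.radians(94.4),.24,[.003,.005]+[.008]*29)
E
```

```text
s0 -0.4361 e0 0.0051 (left+) dyaw 0.0447
0.003 | -0.0007 0.0030 0 -0.0038 | nose y -0.203
0.008 | -0.0019 0.0079 0 -0.0099 | nose y -0.198
0.016 | -0.0036 0.0158 0 -0.0193 | nose y -0.190
0.024 | -0.0051 0.0237 0 -0.0280 | nose y -0.182
0.032 | -0.0066 0.0317 0 -0.0362 | nose y -0.174
0.040 | -0.0078 0.0396 0 -0.0438 | nose y -0.166
0.048 | -0.0090 0.0476 0 -0.0509 | nose y -0.158
0.056 | -0.0100 0.0556 0 -0.0573 | nose y -0.150
0.064 | -0.0109 0.0636 0 -0.0632 | nose y -0.142
0.072 | -0.0117 0.0716 0 -0.0685 | nose y -0.134
0.080 | -0.0123 0.0796 0 -0.0731 | nose y -0.126
0.088 | -0.0129 0.0876 0 -0.0773 | nose y -0.118
0.096 | -0.0133 0.0956 0 -0.0808 | nose y -0.110
0.104 | -0.0137 0.1036 0 -0.0837 | nose y -0.102
0.112 | -0.0139 0.1116 0 -0.0861 | nose y -0.094
0.120 | -0.0140 0.1196 0 -0.0879 | nose y -0.086
0.128 | -0.0141 0.1276 0 -0.0891 | nose y -0.078
0.136 | -0.0141 0.1356 0 -0.0897 | nose y -0.070
0.144 | -0.0140 0.1436 0 -0.0897 | nose y -0.062
0.152 | -0.0138 0.1516 0 -0.0892 | nose y -0.054
0.160 | -0.0136 0.1596 0 -0.0880 | nose y -0.046
0.168 | -0.0133 0.1676 0 -0.0863 | nose y -0.038
0.176 | -0.0129 0.1756 0 -0.0840 | nose y -0.030
0.184 | -0.0125 0.1837 0 -0.0811 | nose y -0.022
0.192 | -0.0120 0.1917 0 -0.0777 | nose y -0.014
0.200 | -0.0115 0.1997 0 -0.0736 | nose y -0.006
0.208 | -0.0109 0.2077 0 -0.0690 | nose y 0.002
0.216 | -0.0103 0.2157 0 -0.0638 | nose y 0.010
0.224 | -0.0097 0.2237 0 -0.0580 | nose y 0.018
0.232 | -0.0091 0.2317 0 -0.0516 | nose y 0.026
0.240 | -0.0084 0.2397 0 -0.0447 | nose y 0.034
```

```bash
python3 -m inch '-0.0007 0.003 0 -0.004 0; -0.0019 0.008 0 -0.010 0; -0.0036 0.016 0 -0.019 0; -0.0051 0.024 0 -0.028 0; -0.0066 0.032 0 -0.036 0; -0.0078 0.040 0 -0.044 0; -0.009 0.048 0 -0.051 0; -0.010 0.056 0 -0.057 0; -0.0109 0.064 0 -0.063 0; -0.0117 0.072 0 -0.068 0; -0.0123 0.080 0 -0.073 0; -0.0129 0.088 0 -0.077 0; -0.0133 0.096 0 -0.081 0; -0.0137 0.104 0 -0.084 0; -0.0139 0.110 0 -0.086 0; -0.014 0.114 0 -0.087 0; -0.014 0.116 0 -0.087 0; -0.014 0.116 0 -0.087 0'
python3 - <<'E'
from meas import *
for n in ["scene","top"]:
    im,d=bot.grab_frame(n); save(im,f"pics/{n}3.png")
    W=cloud(n,d);run(W,(.45,.68,-.31,-.06))
a=cv2.imread("pics/scene3.png")[100:280,120:400];b=cv2.imread("pics/top3.png")[120:260,190:380]
cv2.imwrite("pics/j3.png",np.vstack([cv2.resize(a,(560,360)),cv2.resize(b,(560,240*560//560))]))
E
```

```text
time: 6.32
eef_pos: [0.5548, -0.2494, 0.1166]
tool_rot: [-3.141, 0.014, 0.0]
wrist_force: [0.2, 1.0, -1.1]
gripper_width: 0.142
deck 709 (array([ 550.8, -173.2]), array([172. , 123.3]), 89.62) zmed 0.0588 mean [ 0.5641 -0.1798  0.0586]
tiles 595 (array([ 560.1, -178.4]), array([ 91.9, 145.4]), 3.88) zmed 0.0947 mean [ 0.5606 -0.1537  0.0945]
bar 100 (array([ 570.9, -240.4]), array([55.9, 44.3]), 22.03) zmed 0.1417 mean [ 0.57   -0.2462  0.1408]
  bar dir 0.3264592
deck 417 (array([ 551.9, -151.7]), array([127.4, 120.1]), 87.33) zmed 0.0571 mean [ 0.5463 -0.1247  0.0569]
tiles 580 (array([ 560.2, -150.9]), array([89.4, 82.8]), 3.63) zmed 0.0928 mean [ 0.556  -0.1409  0.0928]
bar 0
```

View pics/j3.png

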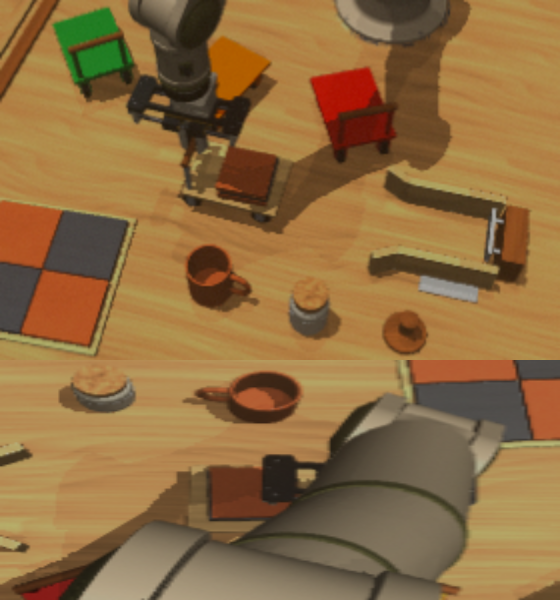

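```bash
python3 -m inch '0 0.003 0 -0.001 0; 0 0.008 0 -0.002 0; 0 0.016 0 -0.003 0; 0 0.024 0 -0.003 0; 0.0001 0.032 0 -0.002 0; 0.0003 0.040 0 -0.002 0; 0.0006 0.048 0 0 0; 0.001 0.056 0 0.002 0; 0.0014 0.064 0 0.005 0; 0.0019 0.072 0 0.008 0; 0.0024 0.080 0 0.012 0; 0.003 0.088 0 0.017 0; 0.0036 0.096 0 0.022 0; 0.0042 0.104 0 0.028 0; 0.0049 0.112 0 0.035 0; 0.0053 0.118 0 0.039 0; 0.0056 0.122 0 0.042 0; 0.0056 0.1235 0 0.042 0; 0.0056 0.1235 0 0.042 0'
python3 - <<'E'
from meas import *
for n in ["scene","top"]:
    im,d=bot.grab_frame(n); save(im,f"pics/{n}4.png"); np.savez(f"pics/{n}4.npz",im=im,d=d)
    W=cloud(n,d);run(W,(.48,.62,-.19,.07))
print(bot.get_state()["eef_pos"],bot.get_state()["wrist_force"])
a=cv2.imread("pics/scene4.png")[130:270,160:400];b=cv2.imread("pics/top4.png")[130:260,90:313]
cv2.imwrite("pics/j4.png",np.vstack([cv2.resize(a,None,fx=2.33,fy=2.1)[:,:520],cv2.resize(b,None,fx=2.34,fy=2.1)[:,:520]]))
E
```

```text
time: 8.8
eef_pos: [0.5604, -0.1259, 0.1166]
tool_rot: [-3.141, -0.052, 0.0]
wrist_force: [0.2, 0.8, -1.0]
gripper_width: 0.142
deck 710 (array([552.5, -49.1]), array([124.7, 169.2]), 2.42) zmed 0.0588 mean [ 0.5673 -0.0564  0.0587]
tiles 604 (array([562.4, -57.5]), array([ 94.8, 146. ]), 6.54) zmed 0.0948 mean [ 0.5623 -0.0308  0.0945]
bar 99 (array([ 576.6, -127.3]), array([37.7, 66.2]), 73.6) zmed 0.1406 mean [ 0.5762 -0.1225  0.1403]
  bar dir 1.4986767
deck 119 (array([574.4,  18.5]), array([72.5, 30.4]), 1.71) zmed 0.0569 mean [0.5773 0.0263 0.0568]
tiles 143 (array([575.5,  -1.6]), array([54.2, 33.2]), 1.52) zmed 0.0927 mean [5.821e-01 5.000e-04 9.290e-02]
bar 0
[ 0.56038073 -0.12609739  0.11658306] [-0.91154559  0.61118047 -0.90598664]
```

View pics/j4.png

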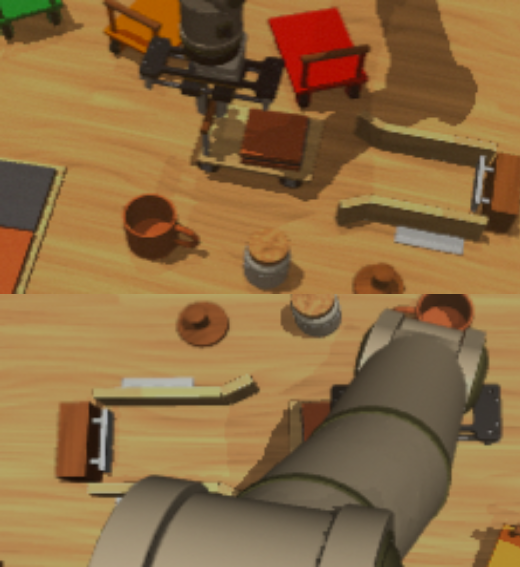

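```bash
cat > edges.py <<'E'
from meas import *
def slices(P,y0,y1,st=.006):
    L=[];R=[]
    for y in np.arange(y0,y1,st):
        s=P[(P[:,1]>=y)&(P[:,1]<y+st)]
        if len(s)<2: continue
        L.append((y+st/2,s[:,0].min()));R.append((y+st/2,s[:,0].max()))
    return np.array(L),np.array(R)
def line(A):
    A=np.array(A); 
    for _ in range(3):
        k,b=np.polyfit(A[:,0],A[:,1],1); r=A[:,1]-k*A[:,0]-b; A=A[abs(r)<max(2*r.std(),.0008)]
    return k,b,r.std(),len(A)
def bayl(W):
    Z=W[...,2]; X=W[...,0];Y=W[...,1]
    out={}
    for nm,a,b in [("L",.46,.497),("R",.60,.645)]:
        P=W[(X>a)&(X<b)&(Y>.13)&(Y<.285)&(Z>.056)&(Z<.068)]
        l,r=slices(P,.13,.285); 
        for s,q in(("-",l),("+",r)):
            k,bb,sd,n=line(q); print("rail",nm,s,"x(.2)=%.4f slope %.4f sd %.4f n%d"%(k*.2+bb,k,sd,n))
def deck(W,y0,y1,xa=.47,xb=.65):
    Z=W[...,2]; X=W[...,0];Y=W[...,1]
    P=W[(X>xa)&(X<xb)&(Y>y0)&(Y<y1)&(Z>.053)&(Z<.063)]
    l,r=slices(P,y0,y1)
    for s,q in(("-",l),("+",r)):
        k,bb,sd,n=line(q); ym=(y0+y1)/2; print("deck",s,"x(%.3f)=%.4f slope %.4f sd %.4f n%d"%(ym,k*ym+bb,k,sd,n))
    print("front y max", P[:,1].max(), "y min",P[:,1].min())
E
python3 - <<'E'
from edges import *
for n in ["scene","top"]:
    print(n);W=cloud(n,np.load(f"pics/{n}4.npz")["d"])
    if n=="top":
        bayl(cloud(n,np.load(f"pics/{n}0.npz")["d"]))
    else: bayl(W)
    deck(W,-.125,.03)
print("initial deck"); 
for n in ["scene","top"]: deck(cloud(n,np.load(f"pics/{n}0.npz")["d"]),-.36,-.22)
E
```

```text
scene
rail L - x(.2)=0.4702 slope -0.0377 sd 0.0013 n23
rail L + x(.2)=0.4848 slope -0.0390 sd 0.0008 n23
rail R - x(.2)=0.6101 slope -0.0395 sd 0.0015 n25
rail R + x(.2)=0.6249 slope -0.0224 sd 0.0013 n26
deck - x(-0.048)=0.5510 slope 0.2661 sd 0.0500 n26
deck + x(-0.048)=0.6125 slope -0.0475 sd 0.0013 n25
front y max 0.029873287264435302 y min -0.12498796143992287
top
rail L - x(.2)=0.4715 slope -0.0290 sd 0.0002 n26
rail L + x(.2)=0.4838 slope -0.0279 sd 0.0002 n26
rail R - x(.2)=0.6125 slope -0.0412 sd 0.0007 n25
rail R + x(.2)=0.6261 slope -0.0253 sd 0.0004 n25
deck - x(-0.048)=0.8769 slope -4.5237 sd 0.0141 n4
deck + x(-0.048)=0.6153 slope -0.0827 sd 0.0003 n4
front y max 0.029859327801616476 y min 0.007328882900099114
initial deck
deck - x(-0.290)=0.5637 slope 0.1089 sd 0.0498 n24
deck + x(-0.290)=0.6188 slope -0.0736 sd 0.0008 n20
front y max -0.22007844438468138 y min -0.359656906741767
deck - x(-0.290)=0.5012 slope -0.0801 sd 0.0008 n22
deck + x(-0.290)=0.5907 slope 0.0121 sd 0.0443 n24
front y max -0.2200225001742848 y min -0.35952945179942897
```

```bash
python3 - <<'E'
from plan import *
tb=np.radians(91.83)
plan(np.array([.5529,-.049]),np.radians(92.1),.09,[.003,.005]+[.006]*14,tb,np.array([.548,.2]))
E
```

```text
s0 -0.1940 e0 0.0033 (left+) dyaw 0.0047
0.003 | -0.0011 0.0030 0 -0.0077 | nose y 0.039
0.008 | -0.0027 0.0079 0 -0.0195 | nose y 0.044
0.014 | -0.0044 0.0139 0 -0.0316 | nose y 0.050
0.020 | -0.0057 0.0199 0 -0.0417 | nose y 0.056
0.026 | -0.0067 0.0259 0 -0.0496 | nose y 0.062
0.032 | -0.0073 0.0319 0 -0.0555 | nose y 0.068
0.038 | -0.0077 0.0380 0 -0.0593 | nose y 0.074
0.044 | -0.0078 0.0440 0 -0.0610 | nose y 0.080
0.050 | -0.0076 0.0500 0 -0.0606 | nose y 0.086
0.056 | -0.0071 0.0560 0 -0.0581 | nose y 0.092
0.062 | -0.0064 0.0620 0 -0.0536 | nose y 0.098
0.068 | -0.0055 0.0680 0 -0.0469 | nose y 0.104
0.074 | -0.0043 0.0740 0 -0.0382 | nose y 0.110
0.080 | -0.0029 0.0800 0 -0.0274 | nose y 0.116
0.086 | -0.0013 0.0860 0 -0.0145 | nose y 0.122
0.092 | -0.0002 0.0920 0 -0.0047 | nose y 0.128
```

```bash
python3 -m inch '-0.0011 0.003 0 -0.008 0; -0.0027 0.008 0 -0.0195 0; -0.0044 0.014 0 -0.0316 0; -0.0057 0.020 0 -0.0417 0; -0.0067 0.026 0 -0.0496 0; -0.0073 0.032 0 -0.0555 0; -0.0077 0.038 0 -0.0593 0; -0.0078 0.044 0 -0.061 0; -0.0076 0.050 0 -0.0606 0; -0.0071 0.056 0 -0.058 0; -0.0064 0.062 0 -0.0536 0; -0.0055 0.068 0 -0.047 0; -0.0043 0.074 0 -0.038 0; -0.0033 0.078 0 -0.031 0; -0.0029 0.080 0 -0.0274 0; -0.0029 0.080 0 -0.0274 0'
python3 - <<'E'
from edges import *
for n in ["scene","top"]:
    im,d=bot.grab_frame(n); save(im,f"pics/{n}5.png"); np.savez(f"pics/{n}5.npz",im=im,d=d)
    W=cloud(n,d);run(W,(.485,.625,-.11,.07)); 
    try: deck(W,-.04,.07)
    except Exception as e: print(e)
print(bot.get_state()["eef_pos"],bot.get_state()["tool_rot"],bot.get_state()["wrist_force"])
a=cv2.imread("pics/scene5.png")[150:250,220:400];b=cv2.imread("pics/top5.png")[140:240,110:290]
cv2.imwrite("pics/j5.png",np.vstack([cv2.resize(a,None,fx=3,fy=3,interpolation=2),cv2.resize(b,None,fx=3,fy=3,interpolation=2)]))
E
```

```text
time: 10.9
eef_pos: [0.5575, -0.0458, 0.1166]
tool_rot: [-3.141, -0.009, 0.0]
wrist_force: [-0.7, 0.3, -0.3]
gripper_width: 0.141
deck 494 (array([551.6,   7.2]), array([125.7, 122.8]), 1.09) zmed 0.0592 mean [ 0.5699 -0.0089  0.0589]
tiles 447 (array([558.7,  11.2]), array([ 92.4, 116.9]), 0.32) zmed 0.0947 mean [0.5613 0.037  0.0945]
bar 108 (array([564.9, -44.5]), array([39.1, 80.7]), 71.67) zmed 0.1406 mean [ 0.5709 -0.0436  0.1401]
  bar dir 4.1170115
deck - x(0.015)=0.5565 slope 1.2395 sd 0.0269 n19
deck + x(0.015)=0.6116 slope -0.0093 sd 0.0015 n19
front y max 0.06944276124424421 y min -0.03988532902619157
deck 43 (array([520.4, -48.6]), array([46.7, 12.2]), 1.03) zmed 0.0569 mean [ 0.5145 -0.0509  0.0567]
tiles 1
bar 9 (array([511.1, -50.8]), array([14.6,  2.9]), 2.52) zmed 0.1392 mean [ 0.51   -0.0513  0.1388]
  bar dir -4.581788
too many indices for array: array is 1-dimensional, but 2 were indexed
[ 0.55749444 -0.04606381  0.11660909] [-3.14150402e+00 -8.29546622e-03  8.06559760e-05] [-0.36164971  0.20660251 -0.63518491]
```

View pics/j5.png

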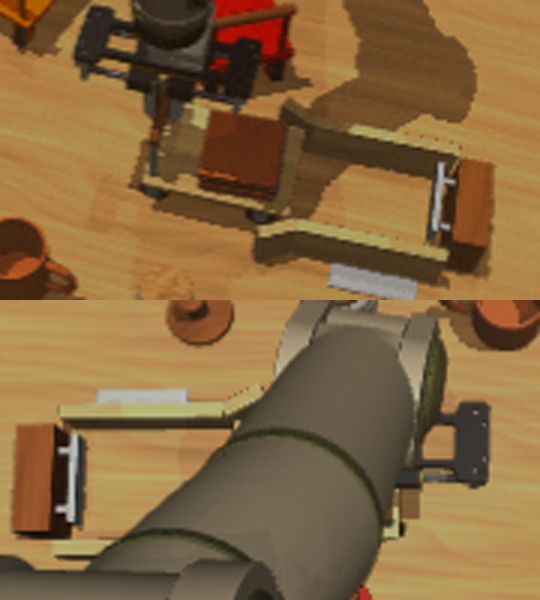

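```bash
python3 -m inch '0.0007 0.003 0 0.006 0; 0.0016 0.006 0 0.013 0; 0.0023 0.009 0 0.019 0; 0.0028 0.012 0 0.024 0; 0.0028 0.016 0 0.026 0; 0.0027 0.020 0 0.026 0; 0.0026 0.024 0 0.026 0; 0.0025 0.028 0 0.026 0; 0.0023 0.032 0 0.026 0; 0.0022 0.036 0 0.026 0; 0.0021 0.040 0 0.026 0; 0.0021 0.040 0 0.026 0'
python3 - <<'E'
from edges import *
for n in ["scene"]:
    im,d=bot.grab_frame(n); save(im,f"pics/{n}6.png"); np.savez(f"pics/{n}6.npz",im=im,d=d)
    W=cloud(n,d);deck(W,0,.11)
print(bot.get_state()["eef_pos"],bot.get_state()["tool_rot"],bot.get_state()["wrist_force"],bot.get_state()["moment"])
a=cv2.imread("pics/scene6.png")[150:250,220:400]
cv2.imwrite("pics/j6.png",cv2.resize(a,None,fx=4,fy=4,interpolation=2))
E
```

```text
time: 12.5
eef_pos: [0.5596, -0.0054, 0.1166]
tool_rot: [-3.141, -0.051, 0.0]
wrist_force: [-1.5, 0.9, -1.4]
gripper_width: 0.141
deck - x(0.055)=0.5347 slope 0.4516 sd 0.0504 n19
deck + x(0.055)=0.6199 slope 0.2894 sd 0.0094 n19
front y max 0.10995120670620269 y min 4.317854081802265e-05
[ 0.55956231 -0.00567586  0.1165831 ] [-3.14094722e+00 -4.99958030e-02  1.95487680e-04] [-0.81688554 -0.0444268  -0.85203786] [0.17568893 0.26471461 0.16773663]
```

View pics/j6.png

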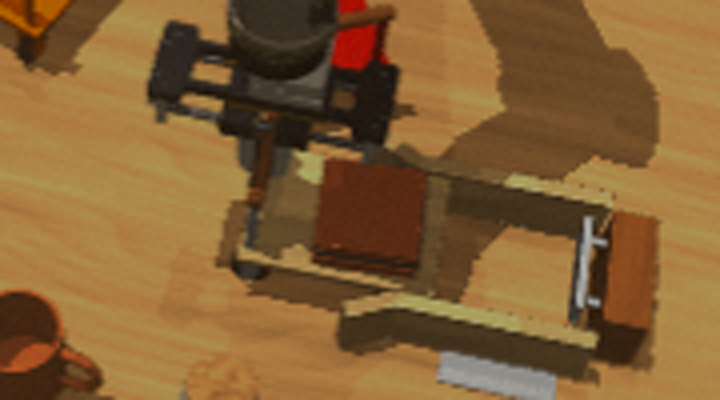

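```bash
python3 - <<'E'
from edges import *
for n in ["scene","top"]:
    W=cloud(n,np.load(f"pics/{n}0.npz")["d"]);X,Y,Z=W[...,0],W[...,1],W[...,2]
    P=W[(X>.51)&(X<.585)&(Y>.24)&(Y<.31)&(Z>.03)]
    for y in np.arange(.25,.305,.004):
        s=P[(P[:,1]>=y)&(P[:,1]<y+.004)]
        if len(s): print(n,round(y,3),len(s),np.round(s[:,2].min(),3),np.round(s[:,2].max(),3))
    # caddy nose now
W=cloud("scene",np.load("pics/scene6.npz")["d"]);X,Y,Z=W[...,0],W[...,1],W[...,2]
for x in np.arange(.51,.59,.01):
    s=W[(X>x)&(X<x+.01)&(Z>.052)&(Z<.064)&(Y<.2)&(Y>.1)]; print(round(x,3),s[:,1].max() if len(s) else None)
E
```

```text
scene 0.266 7 0.049 0.065
scene 0.27 38 0.039 0.072
scene 0.274 21 0.065 0.072
scene 0.278 6 0.057 0.071
scene 0.282 10 0.052 0.06
scene 0.286 4 0.055 0.063
scene 0.29 28 0.031 0.075
scene 0.294 40 0.033 0.077
scene 0.298 24 0.067 0.076
scene 0.302 24 0.064 0.08
top 0.266 24 0.041 0.072
top 0.27 73 0.035 0.071
top 0.274 33 0.062 0.07
top 0.278 7 0.063 0.07
top 0.282 3 0.054 0.059
top 0.286 9 0.053 0.059
top 0.29 47 0.03 0.074
top 0.294 83 0.031 0.076
top 0.298 29 0.069 0.076
top 0.302 31 0.065 0.076
0.51 0.15087794393272005
0.52 0.15047295614109818
0.53 0.15262390225516714
0.54 0.1506262704199798
0.55 0.1519507892046841
0.56 0.15353334487696066
0.57 0.1529678391621997
0.58 0.15512010899345774
```

```bash
python3 -m inch '-0.0001 0.003 0 0 0; -0.0003 0.008 0 0 0; -0.0004 0.013 0 0 0; -0.0006 0.018 0 0 0; -0.0007 0.023 0 0 0; -0.0009 0.028 0 0 0; -0.0011 0.033 0 0 0; -0.0012 0.038 0 0 0; -0.0014 0.043 0 0 0; -0.0015 0.048 0 0 0; -0.0017 0.053 0 0 0; -0.0018 0.056 0 0 0; -0.0019 0.060 0 0 0; -0.0019 0.060 0 0 0'
python3 - <<'E'
from edges import *
for n in ["scene","top"]:
    im,d=bot.grab_frame(n); save(im,f"pics/{n}7.png"); np.savez(f"pics/{n}7.npz",im=im,d=d)
print(bot.get_state()["eef_pos"],bot.get_state()["tool_rot"],bot.get_state()["wrist_force"],bot.get_state()["moment"])
a=cv2.imread("pics/scene7.png")[150:250,220:400];b=cv2.imread("pics/top7.png")[140:240,110:290]
cv2.imwrite("pics/j7.png",np.vstack([cv2.resize(a,None,fx=3,fy=3,interpolation=2),cv2.resize(b,None,fx=3,fy=3,interpolation=2)]))
E
```

```text
time: 14.3
eef_pos: [0.5577, 0.0545, 0.1166]
tool_rot: [-3.141, -0.05, 0.0]
wrist_force: [-1.4, -0.4, -0.9]
gripper_width: 0.141
[0.55769408 0.0540985  0.11660678] [-3.14106390e+00 -4.96389170e-02  5.56084045e-05] [-2.02228703 -0.40850454 -1.109365  ] [0.12147724 0.39571452 0.26180372]
```

View pics/j7.png

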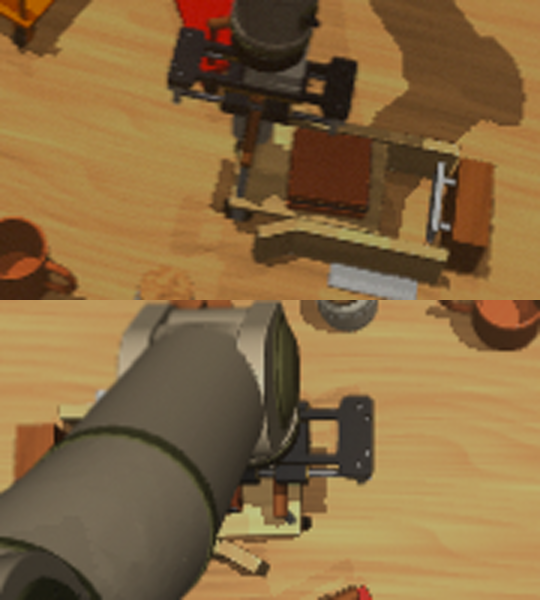

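```bash
python3 -m inch '-0.0001 0.003 0 0 0; -0.0002 0.007 0 0 0; -0.0004 0.011 0 0 0; -0.0005 0.015 0 0 0; -0.0006 0.018 0 0 0;  -0.0006 0.020 0 0 0; -0.0006 0.020 0 0 0; -0.0006 0.020 0 0 0'
python3 - <<'E'
from edges import *
import time
W=cloud("scene",np.load("pics/scene7.npz")["d"])
im,d=bot.grab_frame("scene"); save(im,"pics/scene8.png"); np.savez("pics/scene8.npz",im=im,d=d)
for _ in range(3):
    s=bot.get_state(); print(s["wrist_force"],s["moment"],s["eef_pos"]); 
W=cloud("scene",d)
X,Y,Z=W[...,0],W[...,1],W[...,2]
for y in np.arange(.15,.26,.01):
    for nm,a,b in (("R",.595,.64),("L",.46,.505)):
        s=W[(abs(Y-y)<.005)&(X>a)&(X<b)&(Z>.02)]
        s=s[np.argsort(s[:,0])]; print(nm,round(y,3)," ".join("%d/%d"%(round(p[0]*1000),round(p[2]*1000)) for p in s[::max(1,len(s)//16)]))
cv2.imwrite("pics/j8.png",cv2.resize(im[180:250,280:390,::-1],None,fx=7,fy=7,interpolation=0))
E
```

```text
time: 15.4
eef_pos: [0.5571, 0.074, 0.1166]
tool_rot: [-3.141, -0.049, 0.0]
wrist_force: [-1.3, 0.5, -0.6]
gripper_width: 0.141
[-1.18044439  0.41355729 -1.8473694 ] [0.16370423 0.44111528 0.2973589 ] [0.55707931 0.07394731 0.11658589]
[-1.18044439  0.41355729 -1.8473694 ] [0.16370423 0.44111528 0.2973589 ] [0.55707931 0.07394731 0.11658589]
[-1.18044439  0.41355729 -1.8473694 ] [0.16370423 0.44111528 0.2973589 ] [0.55707931 0.07394731 0.11658589]
R 0.15 596/101 597/86 598/95 599/61 600/70 600/97 601/58 603/53 607/63 614/66 618/65 622/65 623/63 625/29 625/28 625/32 626/56 627/48 628/26
L 0.15 483/62 483/65 484/55 485/58 485/63 487/59 488/66
R 0.16 596/96 597/75 597/63 597/97 599/59 599/73 600/88 602/58 605/57 610/60 615/65 621/64 623/22 624/34 625/32 625/39 626/25 626/43 627/39
L 0.16 484/64 486/61
R 0.17 595/93 596/72 597/58 598/96 599/93 601/58 606/57 612/64 614/64 619/64 621/61 623/59 624/53 625/32 626/42 626/55 626/21 627/26
L 0.17 478/62 482/62 483/63 484/59 485/60
R 0.18 596/89 596/64 596/92 597/87 599/62 602/60 607/60 612/65 618/62 620/63 623/62 623/58 625/26 625/64 625/60 627
[... 1975 characters left out ...]
 622/36 622/51 622/21 622/23 623/61 623/32 623/65 624/50 624/21
L 0.25 468/60 470/64 470/63 473/63 474/62 477/67 477/62 477/47 477/64 479/63 480/46 480/57 480/60 480/26 481/42 481/56 482/21 482/61 482/31 482/23 483/36 483/57 483/35 483/43 484/43 484/31 484/68 484/40 485/52
R 0.26 608/62 609/61 610/65 613/61 613/65 614/65 614/61 616/61 617/62 618/60 618/22 619/61 620/40 621/44 621/59 621/51 621/29 621/35 621/50 622/57 622/22 622/50 622/35 622/65 623/39 623/46 623/62 624/32
L 0.26 469/65 469/62 474/67 475/65 475/64 476/70 476/64 478/61 478/26 479/36 480/58 480/36 480/22 481/64 481/46 481/67 481/26 481/57 481/20 481/41 481/34 482/45 482/60 482/54 482/50 483/56 483/28 484/21 484/49 484/56 486/40
```

View pics/j8.png

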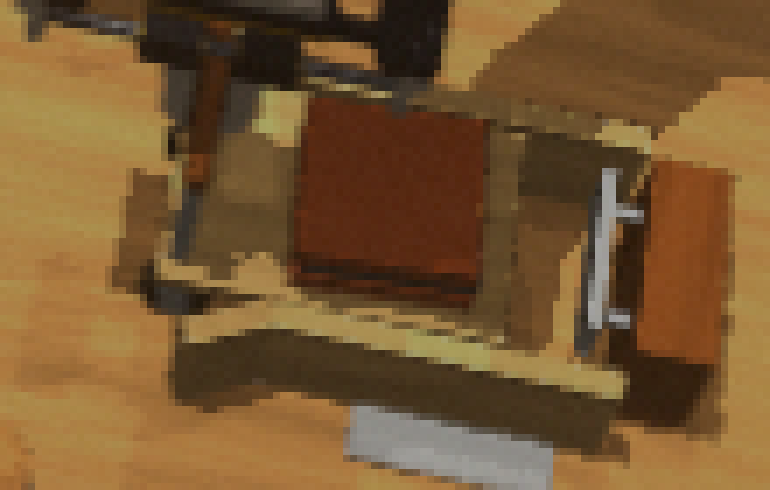

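```bash
python3 -m inch '-0.0001 0.002 0 0.002 0; -0.0002 0.005 0 0.004 0; -0.0003 0.008 0 0.005 0; -0.0004 0.011 0 0.005 0; -0.0004 0.014 0 0.005 0; -0.0005 0.017 0 0.005 0; -0.0006 0.020 0 0.005 0; -0.0006 0.020 0 0.005 0;-0.0006 0.020 0 0.005 0'
python3 - <<'E'
from edges import *
im,d=bot.grab_frame("scene"); save(im,"pics/scene9.png"); np.savez("pics/scene9.npz",im=im,d=d)
s=bot.get_state(); print(s["wrist_force"],s["moment"],s["eef_pos"]); 
cv2.imwrite("pics/j9.png",cv2.resize(im[180:250,280:390,::-1],None,fx=7,fy=7,interpolation=0))
E
```

```text
time: 16.58
eef_pos: [0.5565, 0.0942, 0.1166]
tool_rot: [-3.141, -0.058, 0.0]
wrist_force: [-2.5, -0.3, -1.6]
gripper_width: 0.139
[-1.71765255  0.87781416 -1.09483323] [0.14097855 0.34803177 0.20538377] [0.55648347 0.09410568 0.11660223]
```

View pics/j9.png

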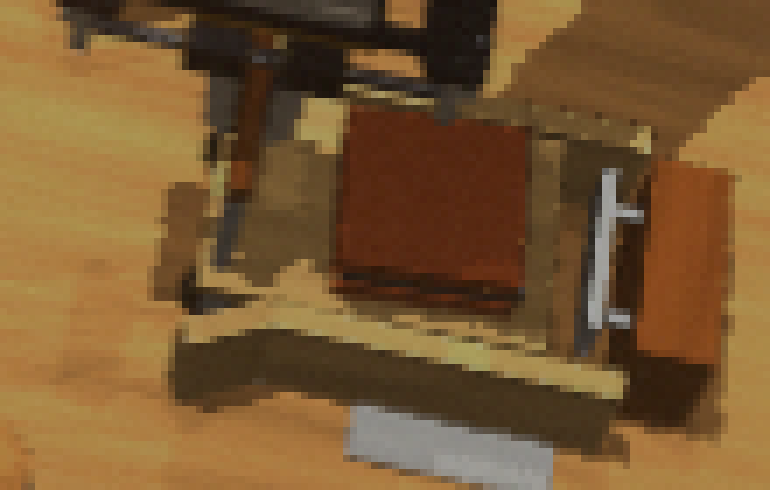

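```bash
python3 -m inch '-0.0003 0.001 0 0 0; -0.0005 0.003 0 0 0; -0.0006 0.005 0 0 0; -0.0007 0.007 0 0 0; -0.0008 0.008 0 0 0; -0.0008 0.008 0 0 0;-0.0008 0.008 0 0 0'
python3 -m inch '0 0.001 0 0 0; -0.0001 0.002 0 0 0; -0.0001 0.002 0 0 0;-0.0001 0.002 0 0 0'
```

```text
time: 17.5
eef_pos: [0.5557, 0.1021, 0.1166]
tool_rot: [-3.141, -0.057, 0.0]
wrist_force: [-1.8, 0.2, -0.7]
gripper_width: 0.139
time: 18.0
eef_pos: [0.5556, 0.1041, 0.1166]
tool_rot: [-3.141, -0.057, 0.0]
wrist_force: [-2.0, -0.1, -1.3]
gripper_width: 0.139
```

```bash
python3 -m inch '0 0.0005 0 0 0; 0 0.001 0 0 0; 0 0.0015 0 0 0; 0 0.0015 0 0 0'
python3 - <<'E'
from edges import *
im,d=bot.grab_frame("scene"); save(im,"pics/scene10.png"); np.savez("pics/scene10.npz",im=im,d=d)
s=bot.get_state(); print(s["wrist_force"],s["moment"],s["eef_pos"]); 
cv2.imwrite("pics/j10.png",cv2.resize(im[180:250,280:390,::-1],None,fx=7,fy=7,interpolation=0))
E
```

```text
time: 18.5
eef_pos: [0.5556, 0.1055, 0.1166]
tool_rot: [-3.141, -0.057, 0.0]
wrist_force: [-2.2, -1.0, 0.9]
gripper_width: 0.141
[-1.90234751 -1.03859734  0.18025742] [-0.18047237  0.34538124  0.15922405] [0.55557127 0.10547924 0.11661193]
```

View pics/j10.png

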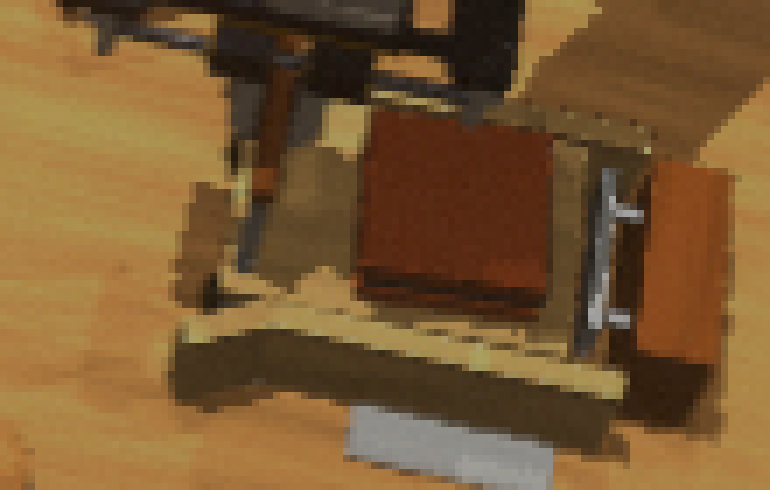

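```bash
python3 -m inch '0 0.0005 0 0 0; 0 0.001 0 0 0; 0 0.001 0 0 0'; python3 -c "
from h import *
print(bot.get_state()['moment'])"; python3 -m inch '0 0.0005 0 0 0; 0 0.001 0 0 0; 0 0.001 0 0 0'; python3 -c "
from h import *
print(bot.get_state()['moment'])"
```

```text
time: 18.92
eef_pos: [0.5556, 0.1065, 0.1166]
tool_rot: [-3.141, -0.057, 0.0]
wrist_force: [-0.9, -1.2, -0.9]
gripper_width: 0.137
[-0.24057668  0.31927264  0.23684627]
time: 19.3
eef_pos: [0.5556, 0.1076, 0.1166]
tool_rot: [-3.141, -0.057, 0.0]
wrist_force: [-1.5, -0.1, -0.5]
gripper_width: 0.138
[-0.17680733  0.34915912  0.18488246]
```

```bash
cat > plate.py <<'E'
from edges import *
import sys
def stat(d,n="scene"):
    W=cloud(n,d);X,Y,Z=W[...,0],W[...,1],W[...,2]
    P=W[(X>.505)&(X<.59)&(Y>.255)&(Y<.284)&(Z>.0645)&(Z<.08)]
    return len(P),np.round(P[:,1].mean(),5),np.round(np.percentile(P[:,1],[10,50,90]),4)
if __name__=="__main__":
    n0=["0","4","5","6","7","8","9","10"]
    for k in n0: print(k,stat(np.load(f"pics/scene{k}.npz")["d"]))
    k=sys.argv[1]
    im,d=bot.grab_frame("scene"); save(im,f"pics/scene{k}.png"); np.savez(f"pics/scene{k}.npz",im=im,d=d)
    print("now",stat(d)); s=bot.get_state(); print(s["wrist_force"],s["moment"],s["eef_pos"])
    a=cv2.imread("pics/scene7.png")[190:240,340:395];
    cv2.imwrite(f"pics/j{k}.png",cv2.resize(np.hstack([a,im[190:240,340:395,::-1]]),None,fx=7,fy=7,interpolation=0))
E
python3 plate.py 11
```

```text
0 (55, np.float64(0.27432), array([0.2707, 0.2743, 0.2777]))
4 (55, np.float64(0.27412), array([0.2705, 0.2742, 0.2777]))
5 (50, np.float64(0.27439), array([0.2711, 0.2741, 0.2782]))
6 (51, np.float64(0.27436), array([0.2707, 0.274 , 0.2777]))
7 (55, np.float64(0.27411), array([0.271 , 0.2741, 0.2778]))
8 (50, np.float64(0.27392), array([0.2704, 0.2743, 0.2773]))
9 (49, np.float64(0.27403), array([0.271 , 0.2738, 0.2773]))
10 (53, np.float64(0.27401), array([0.2706, 0.2743, 0.2779]))
now (53, np.float64(0.27412), array([0.2708, 0.274 , 0.278 ]))
[-1.10292489 -0.48549265  0.04654158] [-0.13017079  0.37156707  0.21167877] [0.55560093 0.10756507 0.11661557]
```

View pics/j11.png

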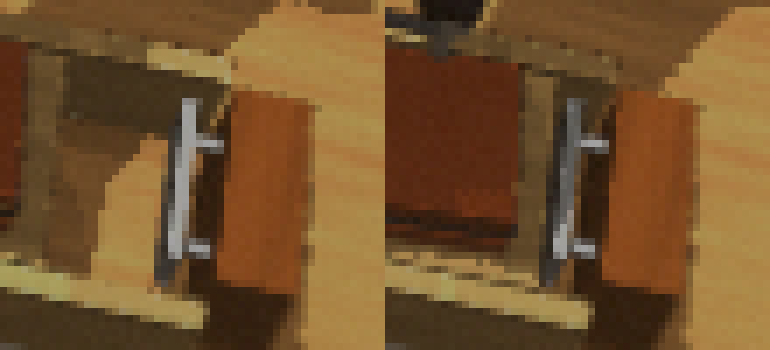

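```bash
sed -i 's/^    for k in n0.*$//' plate.py; python3 -m inch '0 0.0005 0 0 0; 0 0.001 0 0 0; 0 0.0015 0 0 0; 0 0.0015 0 0 0';python3 plate.py 12;  python3 -m inch '0 0.0005 0 0 0; 0 0.001 0 0 0; 0 0.0015 0 0 0; 0 0.0015 0 0 0';python3 plate.py 13
```

```text
time: 19.85
eef_pos: [0.5556, 0.109, 0.1166]
tool_rot: [-3.141, -0.057, 0.0]
wrist_force: [-1.5, -1.0, 0.4]
gripper_width: 0.14
now (49, np.float64(0.27422), array([0.2709, 0.2744, 0.2778]))
[-1.82562111 -0.56738495 -0.27450621] [-0.1617269   0.41710474  0.23570053] [0.55558125 0.10902147 0.11659234]
time: 20.4
eef_pos: [0.5554, 0.1098, 0.1166]
tool_rot: [3.14, 0.056, -0.001]
wrist_force: [-2.4, -4.4, 1.8]
gripper_width: 0.139
now (51, np.float64(0.27427), array([0.2704, 0.2744, 0.2777]))
[-2.25847102 -4.26031677  2.18638731] [-0.99158073  0.49468156  0.15778469] [0.55543209 0.1098044  0.11661424]
```

```bash
python3 -m inch '0 0.0005 0 0 0; 0 0.001 0 0 0; 0 0.0015 0 0 0; 0 0.002 0 0 0; 0 0.002 0 0 0';python3 plate.py 14
```

```text
time: 21.08
eef_pos: [0.5554, 0.1117, 0.1166]
tool_rot: [3.14, 0.056, -0.001]
wrist_force: [-2.9, -4.4, 2.4]
gripper_width: 0.139
now (59, np.float64(0.27557), array([0.2722, 0.2758, 0.2795]))
[-1.49873989 -5.08240705  1.32563763] [-1.02464438  0.5475744   0.25770825] [0.55540747 0.11175387 0.11664086]
```

```bash
python3 -m inch '0 0.0005 0 0 0; 0 0.001 0 0 0; 0 0.0015 0 0 0; 0 0.002 0 0 0; 0 0.0022 0 0 0; 0 0.0022 0 0 0';python3 plate.py 15
```

```text
time: 21.88
eef_pos: [0.5554, 0.1139, 0.1167]
tool_rot: [3.14, 0.056, -0.001]
wrist_force: [-2.2, -5.1, 1.9]
gripper_width: 0.141
now (55, np.float64(0.27828), array([0.2749, 0.2787, 0.2823]))
[-3.28074894 -5.75838386  1.80823066] [-1.03581742  0.54028986  0.20987771] [0.55537551 0.11390779 0.11665151]
```

View pics/j15.png

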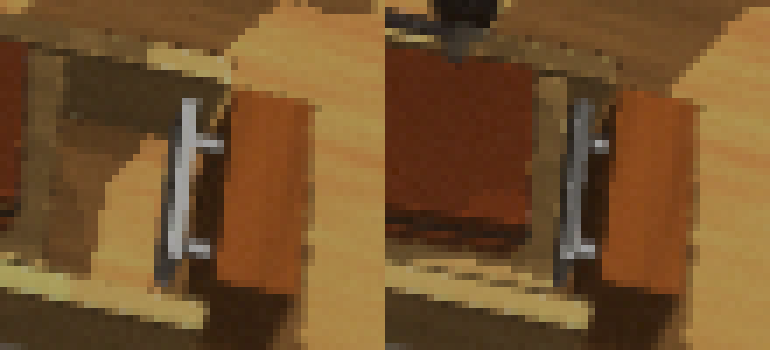

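```bash
python3 -m inch '0 0 0 0 0.2; 0 0 0 0 0.3; 0 0 0 0 0.5; 0 0 0 0 0.7; 0 0 0 0 0.7; 0 0 0 0 0.7'; python3 plate.py 16; python3 -m inch '0 0 0.01 0 0.7; 0 0 0.03 0 0.7; 0 0 0.06 0 0.7; 0 0 0.1 0 0.7; 0 0 0.14 0 0.7; 0 0 0.18 0 0.7; 0 0 0.18 0 0.7'
python3 -m inch '-0.02 -0.04 0 0 0.7; -0.04 -0.08 0 0 0.7;-0.06 -0.12 0 0 0.7; -0.06 -0.16 0 0 0.7; -0.06 -0.20 0 0 0.7; -0.06 -0.24 0 0 0.7; -0.06 -0.28 0 0 0.7;-0.06 -0.32 0 0 0.7;-0.06 -0.32 0 0 0.7; -0.06 -0.32 0 0 0.7'
python3 plate.py 17
python3 - <<'E'
from edges import *
im,d=bot.grab_frame("top"); save(im,"pics/top17.png"); np.savez("pics/top17.npz",im=im,d=d)
for n in ("scene","top"):
    W=cloud(n,np.load(f"pics/{n}17.npz")["d"]); run(W,(.49,.61,.05,.285))
a=cv2.imread("pics/scene17.png")[150:250,250:400];b=im[140:240,100:250,::-1]
cv2.imwrite("pics/j17b.png",np.hstack([cv2.resize(a,None,fx=2.66,fy=4,interpolation=2),cv2.resize(b,None,fx=2.66,fy=4,interpolation=2)]))
E
```

```text
time: 22.68
eef_pos: [0.5556, 0.1147, 0.1166]
tool_rot: [-3.141, -0.057, 0.0]
wrist_force: [0.1, -0.6, -0.4]
gripper_width: 0.671
now (60, np.float64(0.27742), array([0.2743, 0.2779, 0.2821]))
[-0.13788206 -0.25745542  0.0475287 ] [ 0.00649456 -0.01617506 -0.04008322] [0.55558443 0.11466079 0.11661106]
time: 23.6
eef_pos: [0.557, 0.1148, 0.3003]
tool_rot: [-3.139, -0.057, -0.009]
wrist_force: [-0.1, 0.2, -0.5]
gripper_width: 0.697
time: 24.85
eef_pos: [0.4952, -0.2046, 0.2961]
tool_rot: [-3.14, -0.057, 0.002]
wrist_force: [-0.1, 0.4, -1.0]
gripper_width: 0.702
now (53, np.float64(0.27779), array([0.2748, 0.2782, 0.2821]))
[0.29403851 0.38780353 0.11502968] [ 0.00886815 -0.02127913 -0.01230391] [ 0.49541808 -0.20414273  0.29616756]
deck 710 (array([550.1, 193.7]), array([182.3, 119.1]), 89.95) zmed 0.0586 mean [0.5612 0.1848 0.0588]
tiles 652 (array([557.2, 178.8]), array([ 92. , 145.8]), 6.84) zmed 0.0941 mean [0.5556 0.2058 0.0941]
bar 125 (array([550.2, 112.2]), array([109.5,  14. ]), 2.95) zmed 0.1409 mean [0.5546 0.1122 0.1405]
  bar dir 3.3217475
deck 1045 (array([550.1, 193.1]), array([120. , 182.3]), 0.09) zmed 0.0572 mean [0.5393 0.1782 0.0574]
tiles 883 (array([552.7, 181.8]), array([150.1,  96.3]), 89.05) zmed 0.0929 mean [0.5534 0.2067 0.0928]
bar 185 (array([552. , 113.9]), array([104.5,  13.2]), 3.12) zmed 0.1393 mean [0.5513 0.1138 0.1393]
  bar dir 3.512838
```

View pics/j17b.png

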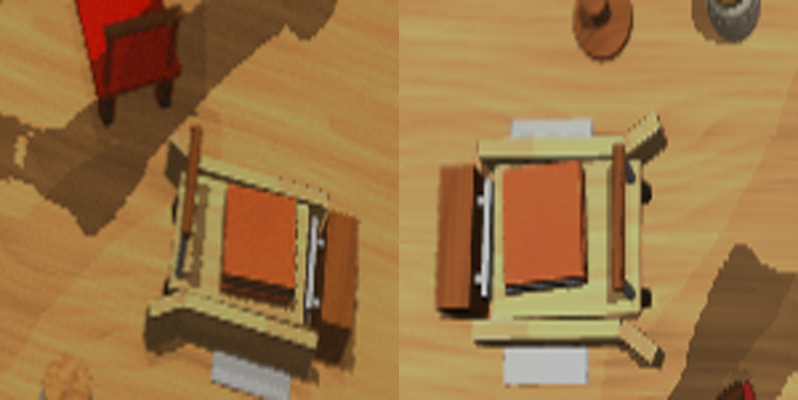

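```bash
python3 - <<'E'
from plate import *
for k in ("0","17"): print(stat(np.load(f"pics/top{k}.npz")["d"],"top"))
s=bot.get_state(); print(s["time"])
bot.finish_job()
E
```

```text
(77, np.float64(0.27424), array([0.2705, 0.2741, 0.2779]))
(73, np.float64(0.27821), array([0.2746, 0.2783, 0.2819]))
24.95
the job is handed in; nothing more can be done
```

The caddy is parked nose first in the bay with its tiles on board. I let go, lifted the gripper clear and handed the job in at 24.95 s. No verdict was reported.

- **Push and steer:** I pinched the push bar and pushed about 240 mm forward in a gentle S-curve, well outside the bay. I then lined the caddy up with the rails and eased it in. I didn't measure the castor angles. I took them as straight at that stage because of the distance travelled.
- **Buffer:** I crept forward until I felt the plate at about 4 N, then went on to a few millimetres of give. After release, both cameras put the plate 3.6 to 4.0 mm back (allowed 1.5 to 8 mm).
- **Final position:** The bar lies about 1.5° (0.026 rad) off the bay's direction, and the caddy looks centred between the rails. In the last top view both castor wheels sit straight behind their pivots, and the tiles lie flat on the deck.
- **Doubtful checks:**
    - The side force at the wrist stayed between 1 and 3 N inside the bay, so the caddy may have brushed a rail lightly. The rail force itself wasn't measured.
    - A small force change about 4 mm before the buffer looked like contact, but the camera showed the plate hadn't moved.
    - The two cameras differed by about 2 to 3 mm on the caddy's sideways position early on. I checked its position against the bay within each camera instead of mixing the two.

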